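# Set a manual fraction collector over its first inner vial and hold the drop arm out

### The arm

A 7-joint arm with a two-finger parallel gripper is mounted at the origin on a cart in front of the work surface, level with it; the furniture and walls round the work are solid. World frame = base frame: x ahead of the robot, y to its left, z up, the work surface at z = 0. Lengths are in mm, angles in rad, forces in N, time in s.
With the tool pointing down it reaches from about 400 to 875 mm from the base axis. Payload 4.4 kg.
Tool frame: the origin (TCP) lies midway between the tips of the shut fingers; the grasp point (between the pads) lies ctrl.grip_depth behind it (ctrl.grip_depth is the distance from the TCP to the grasp point, in mm); z points along the fingers, y is the line along which they close (so a half turn about z gives the same grasp; the last joint's range is limited). The gripper opens to 85 mm and grips with 20 to 120 N. Pads are 22 mm wide; open, the fingers measure 114 mm over their backs; the gripper's body (76 mm by 85 mm) begins 54 mm behind the grasp point. The pads swing forward as they close: fully open they stand 13 mm farther back than shut.
Start: joints at [-1.234, 0.628, 0.038, 1.517, -0.027, 0.996, -0.02], TCP at [254.775, 598.003, 231.313] pointing down, gripper open.
Joint ranges: [-3.06, 3.06], [-0.37, 2.12], [-1.25, 1.32], [0.18, 2.47], [-1.1, 4.24], [0.23, 1.98], [-2.94, 2.94]. Speed limits (rad/s): [2.57, 2.57, 3.14, 3.14, 3.14, 3.14, 3.14].

### API

Orientations are given as [roll, pitch, yaw] about the fixed x, y, z axes, in that order (R = Rz(yaw) Ry(pitch) Rx(roll)).
In Python, from cell import ctrl gives the robot as it stands.
- The arm moves only by the tool carry_out, never from a script. Its argument "deltas" is one flat list of numbers, 7 for each row, row after row: the turn, a rotation vector about the tool's x, y, z in degrees, then the shift along the tool's x, y, z in m, then the closure, from -1 (fully open) to 1 (shut). In form: [wx, wy, wz, dx, dy, dz, claw, wx, wy, wz, dx, dy, dz, claw, ...]. A call has 1 to 12 rows; each row shifts and turns the commanded pose from where the row before left it, along the tool's axes as they then stand; what a row does not reach is not made up. A row lasts 1/8 s, in which the tool goes at most 62.5 mm and 10.7 degrees, less where a joint would pass 70% of its speed; a pose out of reach is approached as far as the arm can. A call with a gripper value outside its range is refused whole. The fingers move at their own pace and stop on an object; the grip force is fixed at half the most. Time passes only in rows, so rows that do not move let the fingers close. It gives the time, the measured TCP pose, the force, the opening and the grip force at its end, in the units of the state.
- ctrl.read_state(): the state, without advancing time (a new reading comes with each control period).
- ctrl.get_image(name): name is "scene" or "side" or "wrist"; returns the picture (384x512x3 uint8, red, green, blue); there is no depth.
- ctrl.calibration(name): a dict with "mtx" (3x3 intrinsics, pixels), "distortion" ([k1, k2, p1, p2, k3] as OpenCV has them; the pictures are not rectified), "R" (3x3) and "t" (3): a world point X has camera coordinates R X + t. Camera axes: x right, y down, z forward; pixel columns grow to the right and rows downward; lengths in mm; the calibration is good to about 2 mm. A picture is of the moment at which its call begins: read the wrist's pose just before it. calibration takes no time and is no camera call; for the wrist camera it gives the pose at the moment of the call.
- ctrl.finish_job(): hands the job in; it is judged then, once.
The state is a dict: "clock": time; "qpos": joint angles; "qd": joint speeds; "tau": joint torques, N m; "eef_pos": TCP position; "tool_rot": TCP orientation; "force": force on the tool from outside, world axes, zero at the start; "torque": the same for the moment, N m; "width": finger opening in mm; "gripper_force": force on a finger pad.
Only numpy, scipy, OpenCV 4.12 (cv2) and the standard library are available. Lean on these libraries where they do the work, as an engineer would, in place of code of your own. Each camera call takes 0.05 s, during which the arm holds its last target. There are 200 camera calls.

### The job

Set up the fraction collector for a dry run on its first inner vial: with the drop arm still parked, turn the vial carousel by its centre knob until the notch in the rim faces the fixed pointer. Then squeeze the lock button in the side of the arm's grip to free the arm, draw it out until its second full-width mark stands at the mouth of the sleeve, which brings the nozzle over the inner vial, and finish while still holding it there, because the arm springs back to park when let go. Do not disturb the things standing around.

Things in the scene. Friction and masses are not known exactly. Their poses are not given: they have to be found in the camera images.
- collector: the whole fraction collector, fixed to the bench: dark base plate 216 x 200 mm with an 84 mm wide tail, 16 mm high on its feet. Origin on the carousel's axis at bench level; z up; -x is the operator's side with the pointer; the arm, its sleeve and the post lie over the tail on the -y side, and the arm draws out along +y
- carousel (a joint): turn of the carousel about the vertical axis, rad, counter-clockwise from above positive; 0 (or any whole turn) when the notch faces the pointer. It turns endlessly both ways with light friction (0.08 N m) and stays where it is left
- knob_grip (a point): grip point on the carousel's axis, 118 mm above the bench, in the black bar knob on the hub: the bar is 42 mm long, 16 mm thick and spans 94 to 130 mm height. This frame turns with the carousel: x along the bar, y across it, and the notch lies on the -x side. The vials around it end 80 mm above the bench
- notch (a point): mouth of the notch in the carousel's rim (radius 95 mm, height 58 mm): a U cut 20 mm wide and 14 mm deep in both white discs (radius 96 mm); the only one
- pointer_tip (a point): tip of the fixed steel pointer blade at the front of the base, 98 mm from the carousel's axis, height 58 mm
- vial_mouth (a point): centre of the mouth (17 mm bore, height 80 mm) of the first inner vial: the vial of the inner ring (radius 45 mm, 8 vials; the outer ring has 12 at 70 mm) which comes under the nozzle's path when the notch faces the pointer; fixed in the carousel
- drop_arm (a joint): how far the telescoping arm is drawn out of its sleeve, m: 0 parked, 0.055 first full-width mark at the sleeve's mouth (outer ring), 0.080 second (inner ring), stop at 0.092. The marks hide in the sleeve until drawn out; the short ticks are 5 mm apart. A spring pulls it back with 4 to 5 N; parked, a latch locks it until the button is in by 4 mm
- head_grip (a point): grip point in the arm's head, a black block 26 mm across (x), 26 mm along the arm (y), 101 to 153 mm high; this point is 137 mm above the bench, midway between the pads when the button is pressed. Its frame is the collector's: squeeze along x. Moves with the arm. The sleeve behind it is 20 mm wide and starts 19 mm behind this point
- nozzle_tip (a point): tip of the drop nozzle, straight below head_grip, 90 mm above the bench; moves with the arm
- lock_button (a joint): how far the lock button is pressed in, m: 0 out, 0.005 fully in. Spring 2.5 N at first to 5 N fully in; it returns when released
- button_face (a point): middle of the button's outer face: a grey ribbed pad 16 x 20 mm standing 6 mm out of the -x cheek of the arm's head; pressing moves it along +x. A squeeze across the head from above, one finger on the button and one on the other cheek (32 mm over both, 27 mm when pressed), holds the button in while the arm is drawn
- sleeve_mouth (a point): top of the sleeve's mouth, 128 mm above the bench, where the marks are read
- timer: small white bench timer lying on the bench, 68 x 60 x 15 mm, bystander; origin under its centre
- capped_tube_a: standing 50 ml tube with a screw cap, 35 mm across, 115 mm high, bystander; origin under its centre
- capped_tube_b: second standing 50 ml tube with a screw cap, 35 mm across, 115 mm high, bystander; origin under its centre
- tube_rack: small block rack of micro tubes, 52 x 112 x 46 mm, bystander; origin under its centre
- pipette: pipette lying in front of the collector, 302 mm long, bystander; origin under its centre
- reagent_jar: white wide-mouthed jar behind the carousel, 78 mm across, 103 mm high, bystander; origin under its centre
- cap_vial: clear specimen vial with a white cap, 43 mm across, 73 mm high, left of the collector, bystander; origin under its centre

How it is judged (in metres and radians):
On the way, in this order (a step that is already met when the one before it is completed fails the run):
1. the arm is parked and the carousel's notch faces the pointer, at rest (horizontal distance between notch and pointer_tip below 0.007 m and value of joint drop_arm below 0.004 m and velocity of joint carousel between -0.1 and 0.1 rad/s), for 0.2 s.
2. the lock button is squeezed in with the fingers, freeing the arm (value of joint lock_button above 0.0038 m and contact force between the fingers and drop_arm above 1 N and value of joint drop_arm below 0.02 m), for 0.1 s.
At the end, for the whole second after the job is handed in: The robot still holds the arm's head in its fingers (over 2 N), steady, with the second mark within 4 mm of the sleeve's mouth, the nozzle within 7 mm of the middle of the inner vial's mouth, and the notch still facing the pointer (within 7 mm between notch and pointer tip) (value of joint drop_arm between 0.076 and 0.084 m and horizontal distance between notch and pointer_tip below 0.007 m and horizontal distance between nozzle_tip and vial_mouth below 0.007 m and contact force between the fingers and drop_arm above 2 N and velocity of joint drop_arm between -0.005 and 0.005 m/s and velocity of joint carousel between -0.05 and 0.05 rad/s); the arm keeps its last pose, push and grip.
It fails at once if a bystander is pushed away by more than 2 cm (distance of any of timer, capped_tube_a, capped_tube_b, tube_rack, pipette, reagent_jar, cap_vial from where it was at the start of the episode above 0.02 m).
It fails at once if a standing tube, vial or jar is toppled (angle between any of capped_tube_a, capped_tube_b, reagent_jar, cap_vial's own z axis and vertical above 0.3 rad).
It also fails if it takes over 64 s, if anything falls off the work surface, if the arm or the gripper's body presses on something with over 40 N, if the wrist force passes 120 N, or if a joint passes its speed limit or range.

## Working session

There is one attempt and no reset: what is moved stays moved. The work goes in short steps, Python scripts to look and compute and a tool call to move; the robot and the scene stay as the last step left them, time stands still between calls to the robot, and variables do not carry over. Pictures are saved under pics/ and viewed, at most 10 in all, crops included, and the job is handed in when it is done.

Besides the shell and the picture viewer there is one more tool, called after "Emit:" as name(argument=value, ...) on one line, values as JSON. carry_out: Moves the arm, as the interface text tells. Its arguments: {"type":"object","properties":{"deltas":{"type":"array"}},"required":["deltas"]}

```bash
mkdir -p pics; ls; python3 - <<'E'
from cell import ctrl
import cv2, numpy as np
s=ctrl.read_state(); print(s['clock'],s['eef_pos'],s['tool_rot'],s['width'],ctrl.grip_depth)
for n in ['scene','side','wrist']:
    c=ctrl.calibration(n); im=ctrl.get_image(n); cv2.imwrite(f'pics/{n}0.png',im[:,:,::-1])
    print(n,c['mtx'],c['distortion'],c['R'],c['t'])
a=cv2.imread('pics/scene0.png');cv2.imwrite('pics/s0b.png',cv2.resize(a,(800,600),interpolation=2))
a=cv2.imread('pics/side0.png');cv2.imwrite('pics/d0b.png',cv2.resize(a,(800,600),interpolation=2))
E
```

```text
pics
0.0 [254.60050772 597.40064342 230.41939238] [-3.13976883e+00  9.44382644e-05  2.73874981e+00] 85.54214032183296 18.700000000000003
scene [[462.43499722   0.         256.86676599]
 [  0.         462.43499722 191.32033093]
 [  0.           0.           1.        ]] [0.03104227 0.         0.         0.         0.        ] [[ 0.88771414 -0.45992906  0.02070891]
 [-0.23320347 -0.48798133 -0.84112447]
 [ 0.39696315  0.74184869 -0.54044498]] [-507.29205668  234.20034153 1118.61602053]
side [[418.55805132   0.         254.13470465]
 [  0.         418.55805132 188.9934067 ]
 [  0.           0.           1.        ]] [-0.10355456  0.          0.          0.          0.        ] [[ 0.9699523  -0.24252683  0.01932046]
 [-0.14301199 -0.63259341 -0.76116565]
 [ 0.19682509  0.73553132 -0.64826967]] [-539.75072772  171.07550951  855.71803835]
wrist [[292.68955501   0.         255.39005511]
 [  0.         292.68955501 191.59826762]
 [  0.           0.           1.        ]] [-0.01010738  0.          0.          0.          0.        ] [[ 0.39205181  0.91994255 -0.00104233]
 [ 0.88052056 -0.37492273  0.29002843]
 [ 0.2664187  -0.11462396 -0.95701746]] [-650.12870856  -38.45129004  379.52723733]
```

View pics/s0b.png

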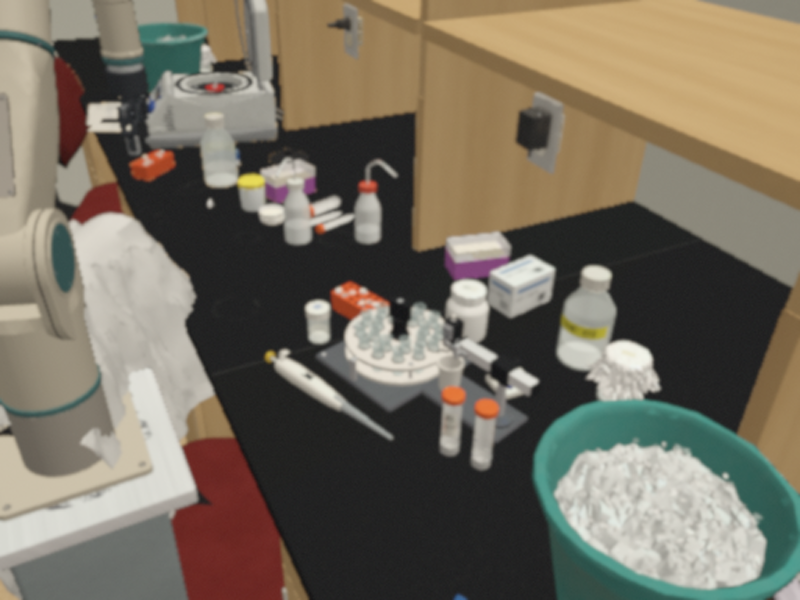

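View pics/d0b.png

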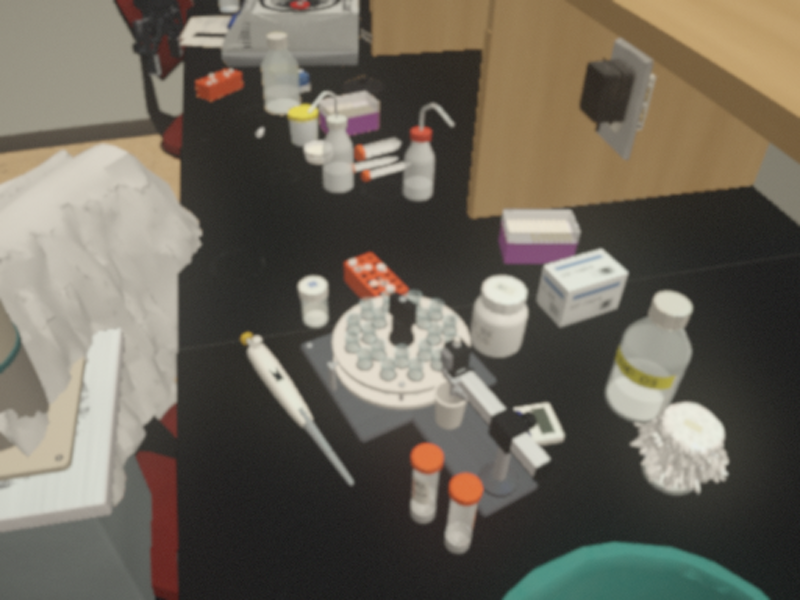

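The scene view (800 px) has the knob at (400,305), the arm head at (453,330) and the post clamp at (508,370). The side view has the knob at (403,297), the head at (457,352), the sleeve end at (540,462), the capped tubes in front and the pipette at the left. I'll triangulate roughly from these two.

```bash
cat > h.py <<'E'
import numpy as np, cv2
from cell import ctrl
from scipy.spatial.transform import Rotation as Ro
def ray(c,p):
    u=cv2.undistortPoints(np.array([[p]],float),c['mtx'],np.array(c['distortion'])).ravel()
    R=np.array(c['R']);t=np.array(c['t']); d=R.T@np.array([u[0],u[1],1]); return -R.T@t,d/np.linalg.norm(d)
def tri(obs):
    A=np.zeros((3,3));b=np.zeros(3);rs=[ray(c,p) for c,p in obs]
    for o,d in rs:
        P=np.eye(3)-np.outer(d,d);A+=P;b+=P@o
    x=np.linalg.solve(A,b); return x,[np.linalg.norm((np.eye(3)-np.outer(d,d))@(x-o)) for o,d in rs]
def atz(c,p,z):
    o,d=ray(c,p); return o+d*(z-o[2])/d[2]
def proj(c,X):
    X=np.array(X,float).reshape(-1,3);return cv2.projectPoints(X,cv2.Rodrigues(np.array(c['R']))[0],np.array(c['t']),c['mtx'],np.array(c['distortion']))[0].reshape(-1,2)
def delta(target_tcp,yaw):
    s=ctrl.read_state();R=Ro.from_euler('xyz',s['tool_rot']);T=Ro.from_euler('xyz',[np.pi,0,yaw])
    print('tcp',s['eef_pos'],s['tool_rot'],'shift',R.inv().apply(np.array(target_tcp)-s['eef_pos'])/1000,'turn',(R.inv()*T).as_rotvec(degrees=True))
E
python3 - <<'E'
from h import *
S=ctrl.calibration('scene');D=ctrl.calibration('side');k=1.5625
f=lambda a,b:print(tri([(S,np.array(a)/k),(D,np.array(b)/k)]))
f((400,303),(403,296)); f((453,325),(456,348)); f((532,384),(542,460)); f((508,368),(510,422))
q=lambda p,z:print(atz(D,np.array(p)/k,z))
q((468,482),115);q((427,452),115)
delta([500,0,330],0)
E
```

```text
(array([562.87538938,  -2.95936173, 117.66018112]), [np.float64(2.268844130485785), np.float64(2.26884413048586)])
(array([ 592.99152509, -134.41749616,  141.80812907]), [np.float64(0.3712239611815488), np.float64(0.37122396118162077)])
(array([ 639.09711929, -293.71524598,  118.91117556]), [np.float64(0.8104885458178454), np.float64(0.8104885458176667)])
(array([ 625.78046953, -242.59943454,  120.46488186]), [np.float64(3.570350893190856), np.float64(3.5703508931909322)])
[ 555.11505779 -299.01815682  115.        ]
[ 524.15288434 -252.65716671  115.        ]
tcp [254.56086607 597.60157202 230.60161719] [-3.14017308e+00 -1.14153414e-05  2.73880424e+00] shift [-0.46004681 -0.45370861 -0.09875966] turn [-2.36354539e-02  1.11198307e-01  1.56921889e+02]
```

Emit:
carry_out(deltas=[0,0,0,-0.044,-0.0372,-0.0083,-1,0,0,0,-0.044,-0.0372,-0.0083,-1,0,0,0,-0.044,-0.0372,-0.0083,-1,0,0,0,-0.044,-0.0372,-0.0083,-1,0,0,0,-0.044,-0.0372,-0.0083,-1,0,0,0,-0.044,-0.0372,-0.0083,-1,0,0,0,-0.044,-0.0372,-0.0083,-1,0,0,0,-0.044,-0.0372,-0.0083,-1,0,0,0,-0.044,-0.0372,-0.0083,-1,0,0,0,-0.044,-0.0372,-0.0083,-1,0,0,0,-0.044,-0.0372,-0.0083,-1,0,0,0,-0.044,-0.0372,-0.0083,-1])

```text
clock: 1.65
eef_pos: [566.0, -21.2, 331.1]
tool_rot: [3.141, -0.0, 2.739]
force: [0.4, -0.3, -0.2]
width: 85.2
gripper_force: 0.0
```

Emit:
carry_out(deltas=[0,0,10.2,0,0,0,-1,0,0,10.2,0,0,0,-1,0,0,10.2,0,0,0,-1,0,0,10.2,0,0,0,-1,0,0,10.2,0,0,0,-1,0,0,0,0,0,0,-1,0,0,0,0,0,0,-1])

```text
clock: 2.52
eef_pos: [565.4, -19.5, 330.7]
tool_rot: [-3.141, -0.0, 1.852]
force: [1.1, 0.2, 0.3]
width: 85.4
gripper_force: 0.0
```

```bash
cat > snap.py <<'E'
import sys,pickle
from h import *
n=sys.argv[1]; s=ctrl.read_state();c=ctrl.calibration('wrist');im=ctrl.get_image('wrist')
cv2.imwrite(f'pics/{n}.png',cv2.resize(im[:,:,::-1],None,fx=1.5625,fy=1.5625,interpolation=2));cv2.imwrite(f'pics/{n}_raw.png',im[:,:,::-1])
pickle.dump(c,open(f'pics/{n}.pkl','wb'));print(s['clock'],s['eef_pos'],s['tool_rot'],s['qpos'])
E
python3 snap.py w1
```

```text
2.525 [565.41016911 -19.49443214 330.73773768] [-3.14122514e+00 -1.99536775e-04  1.85180327e+00] [-0.27432437  0.42985041  0.39040868  1.62649222 -0.17711862  1.12075086
  0.44243293]
```

View pics/w1.png

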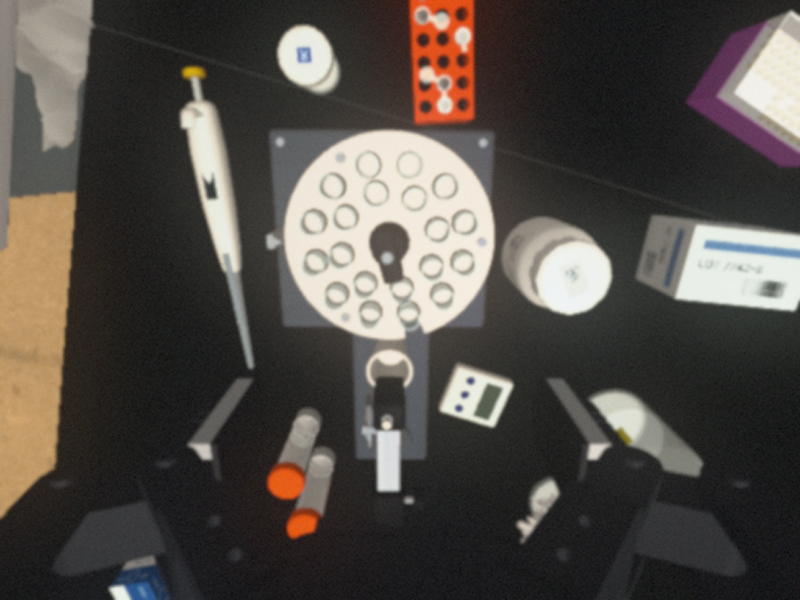

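The w1 view shows the disc centred near (389,235), pointer at (270,241), notch near (418,330) at the lower rim, knob bar pointing roughly down, and head at (388,395) with the button on its left at (371,420) and the sleeve below. I'll take a second view shifted along the tool's x.

Emit:
carry_out(deltas=[0,0,0,-0.04,0,0,-1,0,0,0,-0.04,0,0,-1,0,0,0,0,0,0,-1,0,0,0,0,0,0,-1])

```text
clock: 3.08
eef_pos: [587.3, -96.0, 330.7]
tool_rot: [-3.141, -0.001, 1.85]
force: [0.7, -0.5, -1.1]
width: 85.7
gripper_force: 0.0
```

```bash
python3 snap.py w2; python3 - <<'E'
import cv2,numpy as np
a=cv2.imread('pics/w1_raw.png')[80:320,170:330];b=cv2.imread('pics/w2_raw.png')[15:255,170:330]
f=lambda x:cv2.resize(x,None,fx=2.5,fy=2.5,interpolation=2)
cv2.imwrite('pics/m12.png',np.hstack([f(a),f(b)]))
E
```

```text
3.075 [587.31250264 -95.95269415 330.67126482] [-3.14142953e+00 -1.24825315e-03  1.84963991e+00] [-0.13424809  0.47976692  0.39599619  1.54664054 -0.19695459  1.15540154
  0.58023681]
```

View pics/m12.png

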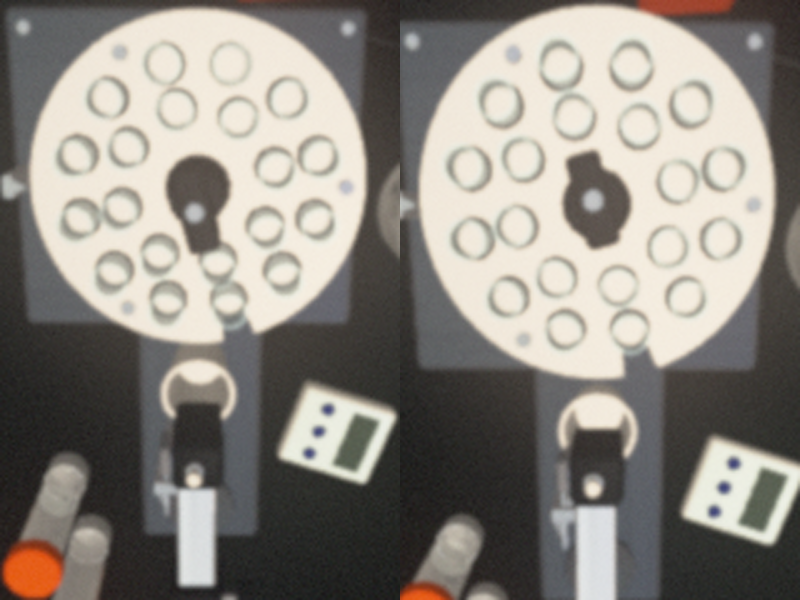

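```bash
python3 - <<'E'
from h import *
import pickle
c1,c2=[pickle.load(open(f'pics/w{i}.pkl','rb')) for i in (1,2)]
r1=lambda p:(170+p[0]/2.5-.3,80+p[1]/2.5-.3); r2=lambda p:(170+(p[0]-400)/2.5-.3,15+p[1]/2.5-.3)
S=ctrl.calibration('scene');D=ctrl.calibration('side')
def f(n,a,b): x,e=tri([(c1,r1(a)),(c2,r2(b))]);print(n,x.round(1),np.round(e,1));return x
k=f('knob',(195,212),(593,200))
h=f('headdot',(194,478),(593,487)); f('sleevetop',(197,489),(596,507))
a=f('scrL',(23,27),(412,41)); b=f('scrR',(348,28),(755,41))
f('notchR',(251,333),(656,367));f('notchL',(222,342),(624,377)); f('pointer',(22,187),(411,207))
f('headfrontL',(175,404),(573,432)); f('headfrontR',(220,404),(621,432))
f('discL',(30,178),(419,197));f('discR',(367,177),(777,188));
d=b-a; print('yaw scr',np.degrees(np.arctan2(d[1],d[0])))
d=k-h; print('yaw head->knob',np.degrees(np.arctan2(-d[0],d[1])),np.hypot(d[0],d[1]))
for z,c,r,L,R in[(58,c1,r1,(222,342),(251,333)),(58,c2,r2,(624,377),(656,367))]:
    m=(atz(c,r(L),z+2)+atz(c,r(R),z+2))/2; v=m-k; print('notch',m,np.hypot(v[0],v[1]),np.degrees(np.arctan2(v[1],v[0])))
p=atz(c2,r2((411,207)),58);v=p-k;print('pointer',p,np.hypot(v[0],v[1]),np.degrees(np.arctan2(v[1],v[0])))
# knob bar ends in w2 at z=130
for q in[(584,160),(601,240)]: print('bar',atz(c2,r2(q),130)-k)
print('sleeve pts',[atz(c2,r2(q),128)[:2] for q in[(577,507),(616,507),(579,597),(616,597)]])
E
```

```text
knob [556.5 -18.  130.1] [0.1 0.1]
headdot [ 590.5 -137.7  162.4] [0. 0.]
sleevetop [ 595.8 -152.5  147.6] [0.1 0.1]
scrL [432.5  38.1  18.3] [0.1 0.1]
scrR [617.   90.6  19. ] [0.1 0.1]
notchR [612.6 -95.1  57.5] [0.8 0.8]
notchL [ 596.9 -105.7   57.4] [0.4 0.4]
pointer [458.4 -47.5  51.7] [0. 0.]
headfrontL [ 576.5 -133.9   98.1] [0. 0.]
headfrontR [ 601.1 -126.9   97.9] [0.1 0.1]
discL [461.7 -41.1  51.6] [0.1 0.1]
discR [644.9  15.3  70.2] [0.3 0.3]
yaw scr 15.90579065840421
yaw head->knob 15.858108584581197 124.48040570685585
notch [603.75542879 -99.60244672  60.        ] 94.31948721435508 -59.931482977924254
notch [605.05989849 -99.7743721   60.        ] 95.12757702033988 -59.303397715109284
pointer [460.02192371 -47.18284705  58.        ] 100.80025105894772 -163.1569242114116
bar [-8.40676272 15.03964024 -0.08913616]
bar [  7.99153449 -15.6658446   -0.08913616]
sleeve pts [array([ 588.0717071 , -162.84301707]), array([ 607.09422086, -157.39876759]), array([ 602.38637929, -211.75479322]), array([ 621.15457207, -206.38291691])]
```

Clear: axis (556.5, −18), collector yaw 15.9°, notch at −59.6°, pointer at −164.1°. The carousel has to turn −104.5°. The bar lies along the notch direction, so I grasp with yaw 120°.

```bash
python3 -c "
from h import *
delta([556.5,-18,100],np.radians(120))"
```

```text
tcp [587.36409978 -95.28620234 330.72250778] [-3.14157843e+00 -1.35747142e-03  1.85067577e+00] shift [ 0.08249152 -0.00831033  0.23083482] turn [ 8.66684975e-03 -7.74913388e-02 -1.39640863e+01]
```

Emit:
carry_out(deltas=[0,0,0,0.0412,-0.0042,0,-1,0,0,0,0.0413,-0.0041,0,-1,0,0,-7,0,0,0.03,-1,0,0,-7,0,0,0.05,-1,0,0,0,0,0,0.05,-1,0,0,0,0,0,0,-1,0,0,0,0,0,0,-1])

```text
clock: 4.0
eef_pos: [558.0, -19.0, 202.6]
tool_rot: [3.139, 0.001, 2.094]
force: [-0.4, -0.6, 1.0]
width: 85.4
gripper_force: 0.0
```

```bash
python3 -c "
from h import *
delta([556.5,-18,100],np.radians(120));print(ctrl.read_state()['qpos'])"
```

```text
tcp [558.03412121 -18.9785539  202.55089194] [3.13936781e+00 1.09693579e-03 2.09411585e+00] shift [ 0.00172677 -0.00106792  0.10254694] turn [ 0.12746558  0.06286756 -0.0159302 ]
[-0.20696958  0.54581801  0.28943431  1.81710263 -0.20725879  0.80565216
  0.70984738]
```

Emit:
carry_out(deltas=[0,0,0,0.0015,-0.001,0.04,-1,0,0,0,0,0,0.04,-1,0,0,0,0,0,0.0225,-1,0,0,0,0,0,0,-1,0,0,0,0,0,0,1,0,0,0,0,0,0,1,0,0,0,0,0,0,1,0,0,0,0,0,0,1,0,0,0,0,0,0,1,0,0,0,0,0,0,1])

```text
clock: 5.25
eef_pos: [555.3, -18.8, 99.1]
tool_rot: [3.141, 0.0, 2.093]
force: [-1.3, -0.5, 6.2]
width: 15.7
gripper_force: 59.9
```

Emit:
carry_out(deltas=[0,0,9.5,0,0,0,1,0,0,9.5,0,0,0,1,0,0,9.5,0,0,0,1,0,0,9.5,0,0,0,1,0,0,9.5,0,0,0,1,0,0,9.5,0,0,0,1,0,0,9.5,0,0,0,1,0,0,9.5,0,0,0,1,0,0,9.5,0,0,0,1,0,0,9.5,0,0,0,1,0,0,9.5,0,0,0,1,0,0,0,0,0,0,1])

```text
clock: 6.75
eef_pos: [555.3, -18.9, 99.1]
tool_rot: [3.141, -0.0, 0.268]
force: [-1.2, 0.9, 6.2]
width: 15.2
gripper_force: 60.2
```

```bash
python3 -c "
from h import *
delta([556.5,-18,100],np.radians(15.9));print(ctrl.read_state()['qpos'])"; python3 snap.py w3
```

```text
tcp [555.33617386 -18.88544696  99.11997001] [ 3.14132934e+00 -3.38848973e-04  2.67783660e-01] shift [ 0.00135693 -0.00054572 -0.00087971] turn [ 0.01518074 -0.01934111 -0.55712899]
[-0.46184475  0.80631527  0.73179965  1.91265109 -0.79627169  0.74040633
 -0.56255107]
6.75 [555.33617386 -18.88544696  99.11997001] [ 3.14132934e+00 -3.38848973e-04  2.67783660e-01] [-0.46184475  0.80631527  0.73179965  1.91265109 -0.79627169  0.74040633
 -0.56255107]
```

View pics/w3.png

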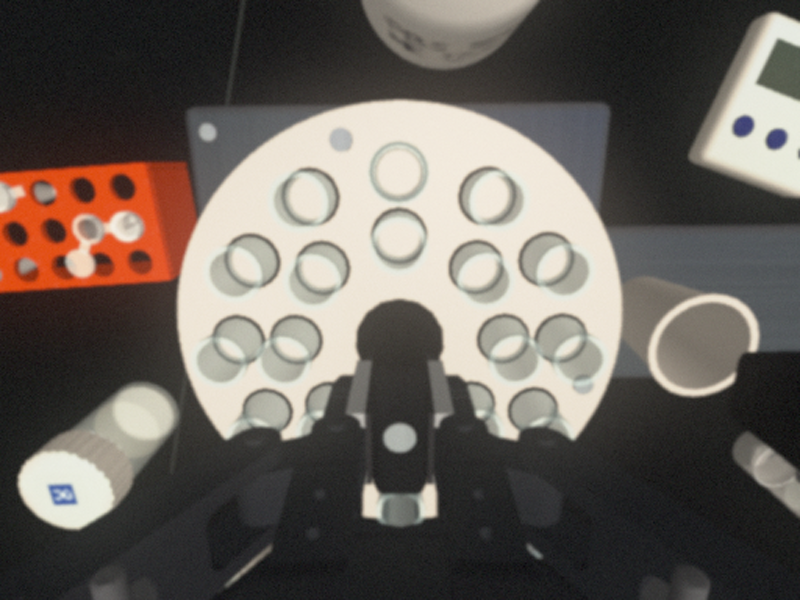

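The vial pattern is symmetric about the bar in this view (x≈399 px), so bar and tool are aligned, and the notch is hidden under the fingers. Yaw is 15.35° against a target of 15.9°. I'll trim that, release, rise and look.

Emit:
carry_out(deltas=[0,0,-0.6,0,0,0,1,0,0,0,0,0,0,1,0,0,0,0,0,0,1,0,0,0,0,0,0,-1,0,0,0,0,0,0,-1,0,0,0,0,0,0,-1,0,0,0,0,0,0,-1,0,0,0,0,0,-0.03,-1,0,0,0,0,0,-0.06,-1,0,0,0,0,0,-0.06,-1,0,0,0,0,0,-0.06,-1,0,0,0,0,0,-0.02,-1])

```text
clock: 8.3
eef_pos: [556.6, -19.7, 332.2]
tool_rot: [3.14, -0.006, 0.279]
force: [-0.5, 0.3, -0.4]
width: 85.3
gripper_force: 0.0
```

Emit:
carry_out(deltas=[0,0,-10,-0.01,0,0,-1,0,0,-10,-0.01,0,0,-1,0,0,-10,0,0,0,-1,0,0,-10,0,0,0,-1,0,0,-10,0,0,0,-1,0,0,-10,0,0,0,-1,0,0,-10,0,0,0,-1,0,0,-10,0,0,0,-1,0,0,-10,0,0,0,-1,0,0,0,-0.03,0,0,-1,0,0,0,0,0,0,-1,0,0,0,0,0,0,-1])

```text
clock: 9.8
eef_pos: [544.7, -54.2, 328.2]
tool_rot: [-3.141, -0.001, 1.85]
force: [-0.2, -0.5, -0.1]
width: 85.5
gripper_force: 0.0
```

```bash
python3 snap.py w4;  python3 - <<'E'
import cv2,numpy as np
from h import *; import pickle
c=pickle.load(open('pics/w4.pkl','rb'))
print(proj(c,[[556.5,-18,130],[462.5,-45,58],[590.7,-138.2,150]]))
a=cv2.imread('pics/w4_raw.png');cv2.imwrite('pics/w4c.png',cv2.resize(a[60:360,130:380],None,fx=2,fy=2,interpolation=2))
print(ctrl.read_state()['width'])
E
```

```text
9.8 [544.65193379 -54.24099981 328.2096102 ] [-3.14121520e+00 -8.19939236e-04  1.85017099e+00] [-0.32861682  0.4248896   0.56049379  1.68139409 -0.24810746  1.10751345
  0.58309513]
[[272.85388732 141.58873443]
 [199.8072513  135.18595674]
 [271.80913359 247.01849826]]
85.65038123026477
```

View pics/w4c.png

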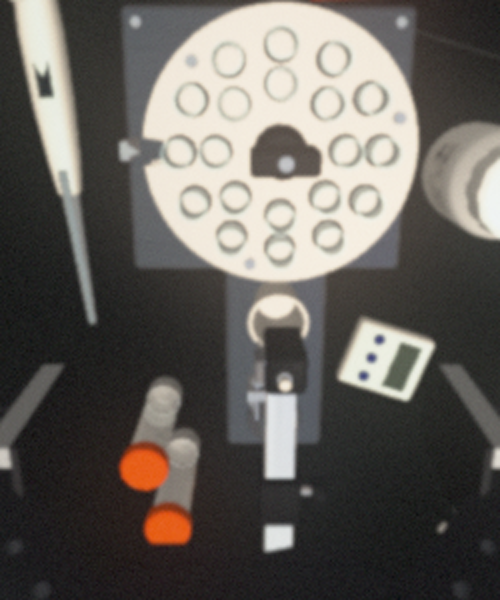

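The notch at (152,150) now lines up with the pointer at (130,150). I'll check the inner vial and the head numerically and plan the head grasp.

```bash
python3 - <<'E'
from h import *; import pickle
c=pickle.load(open('pics/w4.pkl','rb'));r=lambda p:(130+p[0]/2-.25,60+p[1]/2-.25)
k=np.array([556.5,-18]);y=np.array([-np.sin(np.radians(15.9)),np.cos(np.radians(15.9))])
x=np.array([y[1],-y[0]])
def o(n,p,z): v=atz(c,r(p),z)[:2]-k;print(n,np.round([v@x,v@y],1))
o('knob',(287,164),130);o('vial',(279,213),80);o('outer vial',(279,247),80);o('notch',(152,150),60);o('ptr',(140,151),58);o('dot',(285,382),162)
o('sleeveL',(265,395),128);o('sleeveR',(297,395),128);o('headL',(265,332),153);o('headR',(304,332),153)
delta([*(k-125*y),137-18.7],np.radians(105.9))
E
```

```text
knob [ 0.5 -0.2]
vial [ -1.3 -39.6]
outer vial [ -0.9 -63.6]
notch [-89.1   0.6]
ptr [-97.9  -0.3]
dot [  -0.2 -123.6]
sleeveL [ -11.  -151.4]
sleeveR [  10.1 -151.3]
headL [-12.  -95.7]
headR [ 11.  -95.6]
tcp [544.68015274 -53.83274298 328.17009678] [-3.14116011e+00 -8.95543851e-04  1.85105117e+00] shift [-0.09402209  0.02101736  0.20977691] turn [-0.02485316 -0.0512768   0.15743064]
```

Emit:
carry_out(deltas=[0,0,0.1,-0.047,0.0105,0,-1,0,0,0,-0.047,0.0105,0,-1,0,0,0,0,0,0.05,-1,0,0,0,0,0,0.05,-1,0,0,0,0,0,0,-1,0,0,0,0,0,0,-1])

```text
clock: 10.6
eef_pos: [592.1, -139.2, 230.1]
tool_rot: [3.14, 0.001, 1.849]
force: [-0.4, 0.3, 0.9]
width: 85.5
gripper_force: 0.0
```

```bash
python3 -c "
from h import *
delta([590.7,-138.2,117],np.radians(105.9))"
```

```text
tcp [ 592.10853444 -139.20147847  230.10284313] [3.13952377e+00 1.26128863e-03 1.84945250e+00] shift [ 0.00149294 -0.00131272  0.11309858] turn [0.11857975 0.07219839 0.06589746]
```

Emit:
carry_out(deltas=[0,0,0,0.001,-0.0007,0.05,-1,0,0,0,0,0,0.04,-1,0,0,0,0,0,0.023,-1,0,0,0,0,0,0,-1,0,0,0,0,0,0,-1])

```text
clock: 11.22
eef_pos: [591.9, -139.0, 117.8]
tool_rot: [3.138, 0.002, 1.849]
force: [-0.1, 0.0, 0.6]
width: 85.1
gripper_force: 0.0
```

```bash
python3 -c "
from h import *
delta([590.7,-138.2,117],np.radians(105.9))"
```

```text
tcp [ 591.88004311 -139.01576877  117.7978724 ] [3.13788948e+00 2.06857757e-03 1.84896950e+00] shift [ 0.0011101  -0.00091361  0.0007922 ] turn [0.21221559 0.11844999 0.03836807]
```

Emit:
carry_out(deltas=[0,0,0,0.001,-0.0009,0.0005,-1,0,0,0,0,0,0,-1,0,0,0,0,0,0,1,0,0,0,0,0,0,1,0,0,0,0,0,0,1,0,0,0,0,0,0,1,0,0,0,0,0,0,1,0,0,0,0,0,0,1,0,0,0,0,0,0,1])

```text
clock: 12.35
eef_pos: [590.0, -137.6, 115.2]
tool_rot: [3.14, 0.001, 1.849]
force: [5.5, 2.0, 1.3]
width: 25.2
gripper_force: 62.6
```

Emit:
carry_out(deltas=[0,0,0,0.003,0,0,1,0,0,0,0.003,0,0,1,0,0,0,0,0,0,1,0,0,0,0,0,0,1])

```text
clock: 12.85
eef_pos: [588.8, -133.3, 115.2]
tool_rot: [3.139, 0.003, 1.849]
force: [6.6, -1.0, -0.1]
width: 25.1
gripper_force: 62.2
```

Emit:
carry_out(deltas=[0,0,0,0.009,0,0,1,0,0,0,0.009,0,0,1,0,0,0,0.009,0,0,1,0,0,0,0.009,0,0,1,0,0,0,0.009,0,0,1,0,0,0,0.009,0,0,1,0,0,0,0.009,0,0,1,0,0,0,0.009,0,0,1,0,0,0,0,0,0,1,0,0,0,0,0,0,1])

```text
clock: 14.1
eef_pos: [569.3, -64.6, 115.2]
tool_rot: [3.139, 0.004, 1.848]
force: [7.2, -2.5, -1.0]
width: 25.3
gripper_force: 62.4
```

```bash
python3 -c "
from h import *
delta([568.1,-60.6,115.2],np.radians(105.9));s=ctrl.read_state();print(s['force'],np.hypot(*(s['eef_pos']-[590,-137.6,0])[:2]))"; python3 snap.py w5
```

```text
tcp [569.30164747 -64.61182044 115.21891759] [3.13875573 0.00391585 1.84808497] shift [ 4.18756534e-03 -5.75215681e-05  2.35660418e-06] turn [ 0.16251906  0.22437926 -0.01221254]
[ 7.16463444 -2.4636987  -0.9536358 ] 75.86630446562563
14.1 [569.30164747 -64.61182044 115.21891759] [3.13875573 0.00391585 1.84808497] [-0.21096721  0.71298929  0.43507428  1.85426307 -0.45590142  0.6696937
  0.77023296]
```

View pics/w5.png

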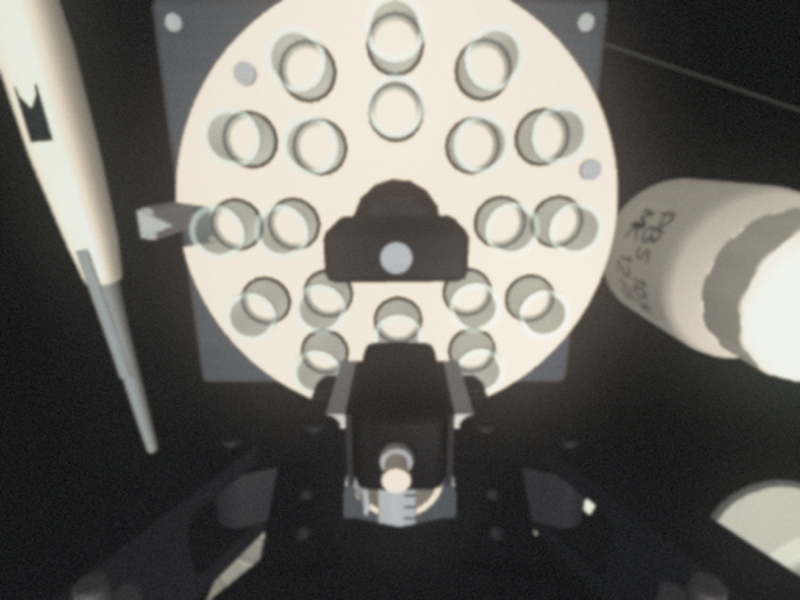

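The arm is drawn about 76 mm, its head gripped in line between bar and sleeve; the notch and pointer still align at (190,222). I'll go 4 mm more, then check the marks in the side view.

Emit:
carry_out(deltas=[0,0,0,0.002,0,0,1,0,0,0,0.0022,0,0,1,0,0,0,0,0,0,1,0,0,0,0,0,0,1])

```text
clock: 14.65
eef_pos: [568.2, -60.7, 115.2]
tool_rot: [3.139, 0.004, 1.848]
force: [7.0, -3.2, -2.5]
width: 25.6
gripper_force: 62.3
```

```bash
python3 - <<'E'
from h import *
s=ctrl.read_state();print(s['force'],s['eef_pos'],np.hypot(*(s['eef_pos']-[590,-137.6,0])[:2]),s['gripper_force'])
D=ctrl.calibration('side');S=ctrl.calibration('scene')
k=np.array([556.5,-18]);y=np.array([-np.sin(np.radians(15.9)),np.cos(np.radians(15.9))])
P=lambda d,z:[*(k+y*d),z]
ims=[]
for n,c in(('side',D),('scene',S)):
    im=ctrl.get_image(n)[:,:,::-1];q=proj(c,[P(-144,128)])[0];a,b=int(q[0]),int(q[1])
    pr=proj(c,[P(-144,128),P(-119,128),P(-64,128),P(-45,137)]);print(n,(pr-[a-40,b-60])*5)
    ims.append(cv2.resize(im[b-60:b+60,a-40:a+40],None,fx=5,fy=5,interpolation=2))
cv2.imwrite('pics/marks.png',np.hstack(ims))
E
```

```text
[ 7.00579928 -3.16545825 -2.45402484] [568.23454617 -60.72783673 115.22762477] 79.89408279542546 62.27531433105469
side [[202.75440533 300.47262525]
 [165.59731772 258.2130926 ]
 [ 88.78823798 170.85926572]
 [ 64.68638986 125.7222511 ]]
scene [[204.84669905 302.97539121]
 [168.95134476 281.57063924]
 [ 93.14634575 236.36822402]
 [ 68.48231875 207.21241853]]
```

View pics/marks.png

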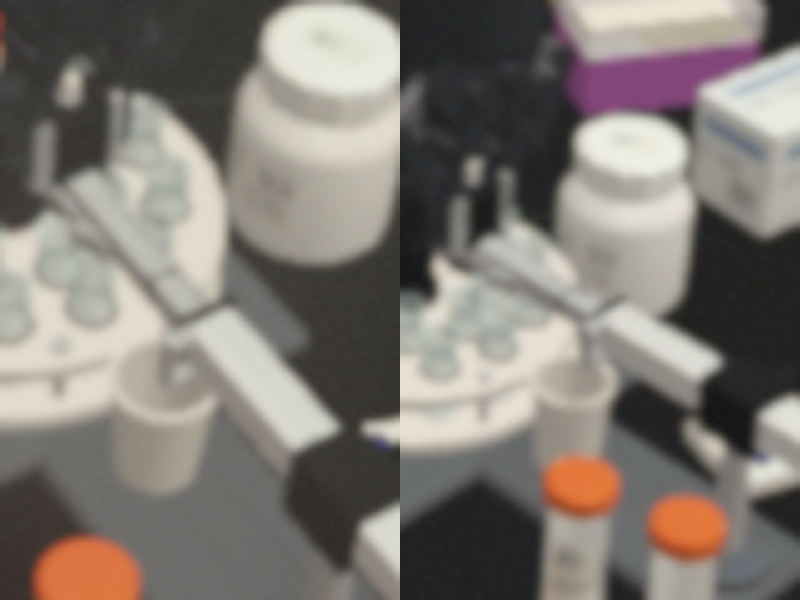

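The side view shows the first mark at (170,276). The second is at the sleeve's mouth at (205,315), 25 mm from it as expected. The measured travel is 79.9 mm and the grip is 62 N, so I'll hand it in.

```bash
python3 -c "
from cell import ctrl
print(ctrl.finish_job())"
```

```text
the job is handed in; nothing more can be done
None
```

I turned the notch to the pointer and drew the arm out 79.9 mm with the button squeezed, so the second mark stands at the sleeve's mouth. The job was handed in with the grip still holding (62 N), and no verdict was returned.

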